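Let the blue cell out of the two-lane battery feeder

TASK

Without grasping anything, push the black sliding tray all the way over to its stop in front of the lane that holds the blue battery cell, then press down that lane's yellow lever pad with your fingertips so that its orange gate lifts and the blue cell rolls into the tray, and let the lever come back up. Do not touch either cell, lift the gate only by its lever, and keep the red cell waiting behind its gate. Leave the jar, tape roll, screwdriver and spare green cell alone.

Things in the scene. Friction and masses are not known exactly. Their poses are not given: they have to be found in the camera images.
- feeder: fixed two-lane battery feeder on an aluminium base 190 mm (x) by 285 mm (y). Origin on the bench under the middle of the lever axle. Feeder +y points to the yellow press pads, -y is downhill, to the tray; feeder x runs across the lanes, whose centres are at x = -45 (near lane) and +45 mm (far lane). White chutes slope down 0.2 rad and end at y = -125 mm, 24 mm high. It stands roughly with +y to the robot's left, turned by up to 0.25 rad either way.
- cell_blue: blue battery cell, cylinder 26 mm diameter, 50 mm long, 70 g, loose, lying with its axis along feeder x on the sloping chute of one of the two lanes (feeder x -45 or +45 mm; which one varies), held back by that lane's orange gate. Origin at its centre. The one to let out. When released it rolls off the chute into the tray within about a second.
- cell_red: red battery cell, cylinder 26 mm diameter, 50 mm long, 70 g, loose, lying with its axis along feeder x on the sloping chute of one of the two lanes (feeder x -45 or +45 mm; which one varies), held back by that lane's orange gate. Origin at its centre. It must stay where it is.
- lever_near (a joint): rocking lever of the lane at feeder x = -45 mm, a steel strip 16 mm wide on an axle along feeder x, 90 mm above the bench at feeder y = 0. 0 = at rest (level, gate shut), grows as the yellow pad is pressed down, stop at 0.32 rad (pad about 34 mm lower). The cell is let go between 0.15 and 0.2 rad. A spring lifts the pad again and shuts the gate when it is let go; pressing takes about 2.5 N at first and 5 N at the stop.
- lever_far (a joint): rocking lever of the lane at feeder x = +45 mm, a steel strip 16 mm wide on an axle along feeder x, 90 mm above the bench at feeder y = 0. 0 = at rest (level, gate shut), grows as the yellow pad is pressed down, stop at 0.32 rad (pad about 34 mm lower). The cell is let go between 0.15 and 0.2 rad. A spring lifts the pad again and shuts the gate when it is let go; pressing takes about 2.5 N at first and 5 N at the stop.
- pad_near (a point): yellow press pad, 40 x 40 x 8 mm, on the lever at feeder x = -45 mm. This point is the centre of its top face; at rest at feeder (x -45, y +110) mm, 104 mm above the bench. The two pads are 90 mm apart, centre to centre. Press it straight down from above with shut fingers.
- pad_far (a point): yellow press pad, 40 x 40 x 8 mm, on the lever at feeder x = +45 mm. This point is the centre of its top face; at rest at feeder (x +45, y +110) mm, 104 mm above the bench. The two pads are 90 mm apart, centre to centre. Press it straight down from above with shut fingers.
- gate_near (a point): orange gate, 30 mm wide, 58 mm tall, 4 mm thick, fixed to the other end of the lever at feeder x = -45 mm, y = -103 mm. This point is the middle of its lower edge, 36 mm above the bench when shut.
- gate_far (a point): the same gate on the lever at feeder x = +45 mm.
- tray (a joint): black open catching tray, 88 mm (x) by 61 mm (y), that slides along feeder x in front of the chutes, centred at feeder y = -158.5 mm. Value = feeder x of its centre in m: -0.045 = at its stop in front of the lane at x = -45 mm, +0.045 = at its stop in front of the lane at +45 mm; it starts near 0, between the two. Sliding takes about 2 N and it stays where it is left. Low lip (20 mm above the bench) towards the chutes, 60 mm high wall opposite.
- tray_in (a point): centre of the tray's inner floor, 12 mm above the bench; room inside 80 mm (x) by 54 mm (y).
- tray_end_near (a point): middle of the outer face of the tray's end wall that looks to feeder -x (face 61 mm along feeder y, from 8 to 55 mm above the bench), this point 48 mm above the bench; pushing here slides the tray to feeder +x. At this end free space lies outside it down to the feeder's 4 mm base plate.
- tray_end_far (a point): middle of the outer face of the tray's end wall that looks to feeder +x (face 61 mm along feeder y, from 8 to 55 mm above the bench), this point 48 mm above the bench; pushing here slides the tray to feeder -x. At this end free space lies outside it down to the feeder's 4 mm base plate.
- jar: small closed parts jar, 44 mm diameter, 55 mm tall, loose. Bystander. Origin at the centre of its underside.
- tape: green tape roll lying flat, 60 mm diameter, 18 mm tall, loose. Bystander. Origin at the centre of its underside.
- screwdriver: screwdriver, 150 mm long, lying on the bench, loose. Bystander. Origin at its underside.
- spare_cell: green battery cell standing upright, 26 mm diameter, 50 mm tall, loose. Bystander. Origin at its centre.
Not all that is in view belongs to the job. There is more than one size of the cell_blue; the one meant has the size given above.

How it is judged:
By the outcome, as a careful person would: the job done as asked, in the order asked, and still so for the second after the job is handed in, with the robot touching nothing.
It also fails if it takes over 48 s, if anything falls off the work surface, if the arm or the gripper's body presses on something with over 40 N, if the wrist force passes 120 N, or if a joint passes its speed limit or range.

ROBOT

A 6-joint arm with a two-finger parallel gripper is mounted at the origin on the work surface. World frame = base frame: x ahead of the robot, y to its left, z up, the work surface at z = 0. Lengths are in m, angles in rad, forces in N, time in s.
With the tool pointing down it reaches from about 0.425 to 0.95 m from the base axis. Payload 14.7 kg.
Tool frame: the origin (TCP) lies at the very end of the fingers, on their centre line; the grasp point (between the pads) lies 19 mm behind it (manip.grasp_offset is the distance from the TCP to the grasp point, in m); z points along the fingers, y is the line along which they close (so a half turn about z gives the same grasp; the last joint's range is limited). The gripper opens to 85 mm and grips with 20 to 120 N. Pads are 22 mm wide; open, the fingers measure 114 mm over their backs; the gripper's body (76 mm by 85 mm) begins 54 mm behind the grasp point. The pads swing forward as they close: fully open they stand 13 mm farther back than shut.
Start: joints at [-1.236, 0.48, 1.596, -0, 1.065, -0.047], TCP at [0.242, -0.603, 0.194] pointing down, gripper open.
Joint ranges: [-2.75, 2.75], [-0.82, 2.05], [0.23, 2.67], [-1.56, 4.7], [0.09, 2.69], [-2.92, 2.92]. Speed limits (rad/s): [1.89, 1.89, 2.39, 3.01, 3.01, 3.01].

INTERFACE

Orientations are given as a unit quaternion [w, x, y, z].
In Python, from workcell import manip gives the robot as it stands.
- The arm moves only by the tool carry_out, never from a script. Its argument "increments" is text: rows parted by semicolons, each of 7 numbers parted by spaces: the turn, a rotation vector about the tool's x, y, z in rad, then the shift along the tool's x, y, z in units of 40 mm (1.0 is 40 mm), then the closure, from 0 (fully open) to 1 (shut). A call has 1 to 12 rows; each row is the pose to reach, as a shift and turn from the pose commanded when the call began, along the tool's axes at that moment; what a row does not reach only later rows make up. A row lasts 1/10 s, in which the tool goes at most 50 mm and 8.59 degrees, less where a joint would pass 70% of its speed; a pose out of reach is approached as far as the arm can. A call with a gripper value outside its range is refused whole. The fingers move at their own pace and stop on an object; "force" is the grip in N (left out, the last holds). Time passes only in rows, so rows that repeat a pose let the fingers close. It gives the time, the measured TCP pose, the force, the opening and the grip force at its end, in the units of the state.
- manip.state(): the state, without advancing time (a new reading comes with each control period).
- manip.capture(name): name is "scene" or "top" or "wrist"; returns the picture (400x640x3 uint8, red, green, blue); there is no depth.
- manip.camera_model(name): a dict with "fx", "fy", "cx", "cy" (pixels), "dist" ([k1, k2, p1, p2, k3] as OpenCV has them; the pictures are not rectified), "rvec" (rotation vector, rad) and "tvec" (3), from world to camera coordinates, as OpenCV has them; the wrist camera has in their place "mount" (4x4, takes a point from camera to tool coordinates, whose origin is the TCP and whose axes are the flange's). Camera axes: x right, y down, z forward; pixel columns grow to the right and rows downward; lengths in m; the calibration is good to about 2 mm. A picture is of the moment at which its call begins: read the wrist's pose just before it. camera_model takes no time and is no camera call.
- manip.finish_job(): hands the job in; it is judged then, once.
The state is a dict: "time": time; "qpos": joint angles; "qd": joint speeds; "joint_efforts": joint torques, N m; "position": TCP position; "ee_rot": TCP orientation; "force": force on the tool from outside, world axes, zero at the start; "ft_torque": the same for the moment, N m; "width": finger opening in m; "grasp_force": force on a finger pad.
Only numpy, scipy, OpenCV 4.12 (cv2) and the standard library are available. Lean on these libraries where they do the work, as an engineer would, in place of code of your own. Each camera call takes 0.05 s, during which the arm holds its last target. There are 200 camera calls.

## Working session

There is one attempt and no reset: what is moved stays moved. The work goes in short steps, Python scripts to look and compute and a tool call to move; the robot and the scene stay as the last step left them, time stands still between calls to the robot, and variables do not carry over. Pictures are saved under pics/ and viewed, at most 10 in all, crops included, and the job is handed in when it is done.

Besides the shell and the picture viewer there is one more tool, called after "Request:" as a command line: name --argument value ..., lists and objects as JSON in quotes. carry_out: Moves the arm, as the interface text tells. Its arguments: {"type":"object","properties":{"increments":{"type":"string"},"force":{"type":"number"}},"required":["increments"]}

```bash
mkdir -p pics
python3 - <<'E'
from workcell import manip
import cv2
for n in("scene","top"):
    cv2.imwrite(f"pics/{n}0.png",manip.capture(n)[:,:,::-1]); print(manip.camera_model(n))
s=manip.state();print(s['time'],s['position'],s['ee_rot'],s['width'])
E
```

```text
{'fx': 461.7378374303866, 'fy': 461.7378374303866, 'cx': 323.9687922083431, 'cy': 196.6746561509653, 'dist': array([0.00654433, 0.        , 0.        , 0.        , 0.        ]), 'rvec': array([ 0.7969586 ,  2.53314518, -1.17764548]), 'tvec': array([ 0.43953981, -0.13319768,  1.23548363])}
{'fx': 375.44640156531847, 'fy': 375.44640156531847, 'cx': 321.0694348005641, 'cy': 198.79089698921783, 'dist': array([-0.0458848,  0.       ,  0.       ,  0.       ,  0.       ]), 'rvec': array([ 2.20099083, -2.18701845,  0.1057965 ]), 'tvec': array([-0.01926453,  0.53559165,  0.77396149])}
0.1 [ 0.24209032 -0.60278741  0.1932583 ] [-5.33881143e-04  9.81829563e-01  1.89764116e-01 -6.86158043e-05] 0.08591908216263575
```

View pics/top0.png

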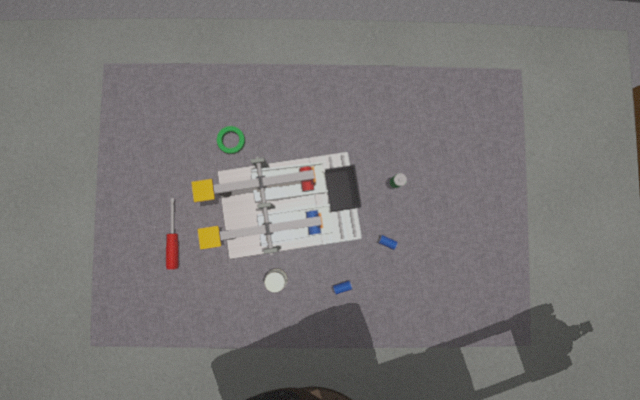

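View pics/scene0.png

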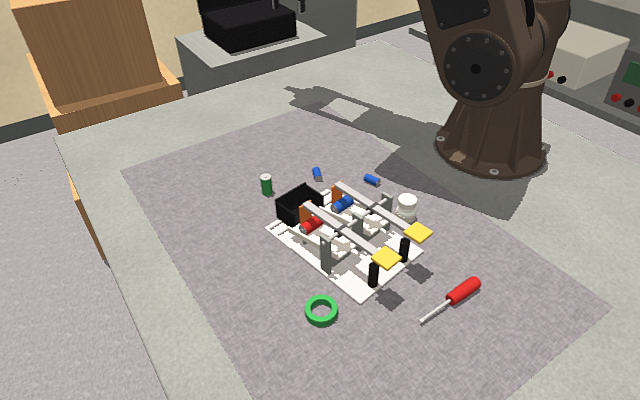

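Seen from above, robot at the bottom, +y to the left: blue cell at (314,222) in the near lane and red at (307,179) in the far lane. The tray is at (342,188), the pads at (203,190) and (209,237). Candidates for "blue cell" are (314,222), (388,242) and (342,287). The last two lie loose on the bench, so the one on the chute fits. I'll confirm in an enlarged crop.

Run:
```python
import cv2
a=cv2.imread("pics/top0.png")[130:280,180:420]
cv2.imwrite("pics/c.png",cv2.resize(a,None,fx=10/3,fy=10/3,interpolation=cv2.INTER_CUBIC))
```

```text
(no output)
```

View pics/c.png

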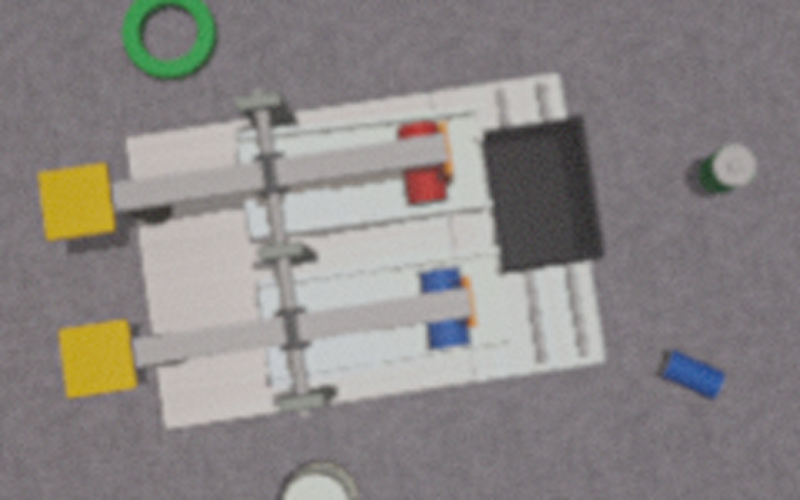

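Confirmed: the blue cell sits at crop (446,308) behind the near lane's gate. The loose one at (693,373) is smaller and lies on the bench. Now I'll fit the feeder pose.

```bash
cat > h.py <<'E'
import numpy as np, cv2
from scipy.optimize import least_squares
from scipy.spatial.transform import Rotation as R
from workcell import manip
def proj(n,P):
    m=manip.camera_model(n);K=np.array([[m['fx'],0,m['cx']],[0,m['fy'],m['cy']],[0,0,1]])
    return cv2.projectPoints(np.array(P,float).reshape(-1,1,3),m['rvec'],m['tvec'],K,m['dist'])[0][:,0]
def ray(n,px,z):
    return least_squares(lambda p:(proj(n,[[*p,z]])-px)[0],[.5,0]).x
def f2w(f,P):
    P=np.array(P,float);c,s=np.cos(f[2]),np.sin(f[2])
    return np.c_[P[:,:2]@np.array([[c,s],[-s,c]])+f[:2],P[:,2]]
E
python3 - <<'E'
from h import *
c2=lambda p:np.array(p)/(10/3)+[180,130]
pads=c2([[76,201],[98,358]]); cor=c2([[128,137],[165,428],[605,360],[558,75]])
def r(f):
    P=[[.045,.11,.104],[-.045,.11,.104],[.095,f[3],.004],[-.095,f[3],.004],[-.095,f[3]-.285,.004],[.095,f[3]-.285,.004]]
    return (proj("top",f2w(f,P))-np.r_[pads,cor]).ravel()
s=least_squares(r,[.5,0,0,.1]);f=s.x;print(f,s.fun.round(1))
np.save("f.npy",f[:3])
print([ray("top",p,.104) for p in pads])
tr=c2([[485,137],[582,118],[602,258],[503,272]])
for p,z in zip(tr,[.055,.06,.06,.055]):
    w=ray("top",p,z); c,q=np.cos(f[2]),np.sin(f[2]); print("tray corner feeder",np.array([[c,q],[-q,c]])@(w-f[:2]))
print("spare",ray("top",c2([738,163]),.05))
for n,P in dict(padn=[-.045,.11,.104],endfar=[.045,-.1585,.048]).items(): w=f2w(f,[P]);print(n,w,proj("scene",w))
print(proj("scene",f2w(f,[[.045,.11,.104]])))
E
```

```text
[0.5171221  0.09356593 0.15706698 0.10035025] [ 0.2 -0.2 -0.2 -0.  -0.5  0.1  0.1  0.3  0.   0.4  0.4 -0.5]
[array([0.54392741, 0.20959454]), array([0.45543848, 0.19475323])]
tray corner feeder [ 0.05327461 -0.127258  ]
tray corner feeder [ 0.05538998 -0.18713516]
tray corner feeder [-0.03059618 -0.18565095]
tray corner feeder [-0.02979985 -0.1255277 ]
spare [ 0.57570802 -0.18030942]
padn [[0.45546962 0.19517287 0.104     ]] [[418.04406703 230.38842112]]
endfar [[ 0.58636105 -0.055944    0.048     ]] [[288.62652565 206.76374392]]
[[386.04907192 255.81099685]]
```

The fit holds to 0.5 px and the scene camera agrees (predicted pads (418,230) and (386,256)). The tray's far face is at feeder x ≈ +0.055. Plan: shut the fingers, go down outside that face, and push towards feeder -x.

```bash
cat >> h.py <<'E'
def inc(P,yaw=None):
    s=manip.state();q=s['ee_rot'];M=R.from_quat([q[1],q[2],q[3],q[0]])
    f=np.load("f.npy")
    w=f2w(f,[P])[0]
    T=R.from_euler('z',f[2])*R.from_euler('x',np.pi)
    print(P,"w",w.round(4),"rot",(M.inv()*T).as_rotvec().round(4),"shift",(M.inv().apply(w-s['position'])/.04).round(3))
E
python3 -c "
from h import *
inc([.11,-.163,.17]);inc([.095,-.163,.035])"
```

```text
[0.11, -0.163, 0.17] w [ 0.6513 -0.0502  0.17  ] rot [-1.100e-03  1.000e-04  2.248e-01] shift [14.64  -9.007  0.592]
[0.095, -0.163, 0.035] w [ 0.6364 -0.0526  0.035 ] rot [-1.100e-03  1.000e-04  2.248e-01] shift [14.274 -9.087  3.967]
```

Request:
carry_out --increments "0 0 0.225 14.64 -9.0 0.6 1;0 0 0.225 14.64 -9.0 0.6 1;0 0 0.225 14.64 -9.0 0.6 1;0 0 0.225 14.64 -9.0 0.6 1;0 0 0.225 14.64 -9.0 0.6 1;0 0 0.225 14.64 -9.0 0.6 1;0 0 0.225 14.64 -9.0 0.6 1;0 0 0.225 14.64 -9.0 0.6 1;0 0 0.225 14.64 -9.0 0.6 1;0 0 0.225 14.64 -9.0 0.6 1;0 0 0.225 14.64 -9.0 0.6 1;0 0 0.225 14.64 -9.0 0.6 1"

```text
time: 1.3
position: [0.5993, -0.1205, 0.1726]
ee_rot: [-0.0, 0.997, 0.078, -0.0]
force: [0.8, -0.6, -0.0]
width: -0.0002
grasp_force: 0.0
```

Request:
carry_out --increments "0 0 0 0 0 0 1;0 0 0 0 0 0 1"

```text
time: 1.5
position: [0.5985, -0.1213, 0.1724]
ee_rot: [-0.0, 0.997, 0.08, -0.0]
force: [-0.7, -0.7, 0.2]
width: -0.0002
grasp_force: 0.0
```

```bash
python3 -c "
from h import *
s=manip.state();print(s['time'],s['position'],s['width'],s['force'])
inc([.095,-.163,.17]);inc([.095,-.163,.035])"
```

```text
1.5 [ 0.59854449 -0.12126478  0.17237419] -0.0001733983544278615 [-0.72031701 -0.68976702  0.23603868]
[0.095, -0.163, 0.17] w [ 0.6364 -0.0526  0.17  ] rot [-0.0003  0.0009  0.0023] shift [ 1.208 -1.545  0.059]
[0.095, -0.163, 0.035] w [ 0.6364 -0.0526  0.035 ] rot [-0.0003  0.0009  0.0023] shift [ 1.211 -1.544  3.434]
```

Request:
carry_out --increments "0 0 0 1.21 -1.54 0 1;0 0 0 1.21 -1.54 0 1;0 0 0 1.21 -1.54 0 1;0 0 0 1.21 -1.54 1.2 1;0 0 0 1.21 -1.54 2.2 1;0 0 0 1.21 -1.54 3.0 1;0 0 0 1.21 -1.54 3.43 1;0 0 0 1.21 -1.54 3.43 1;0 0 0 1.21 -1.54 3.43 1"

```text
time: 2.4
position: [0.6363, -0.0553, 0.0362]
ee_rot: [0.0, 0.997, 0.078, -0.0]
force: [1.1, -0.1, 0.5]
width: 0.0001
grasp_force: 0.0
```

```bash
python3 -c "
from h import *
s=manip.state();print(s['time'],s['position'],s['force'])
inc([.066,-.163,.035]);inc([.01,-.163,.035])
cv2.imwrite('pics/s1.png',cv2.resize(manip.capture('scene')[130:330,220:480,::-1],None,fx=3,fy=3))"
```

```text
2.4 [ 0.63632748 -0.05533346  0.036178  ] [ 1.09705947 -0.09675345  0.53222796]
[0.066, -0.163, 0.035] w [ 0.6078 -0.0571  0.035 ] rot [ 0.      0.0003 -0.0015] shift [-0.711 -0.067  0.03 ]
[0.01, -0.163, 0.035] w [ 0.5525 -0.0659  0.035 ] rot [ 0.      0.0003 -0.0015] shift [-2.111 -0.065  0.03 ]
```

View pics/s1.png

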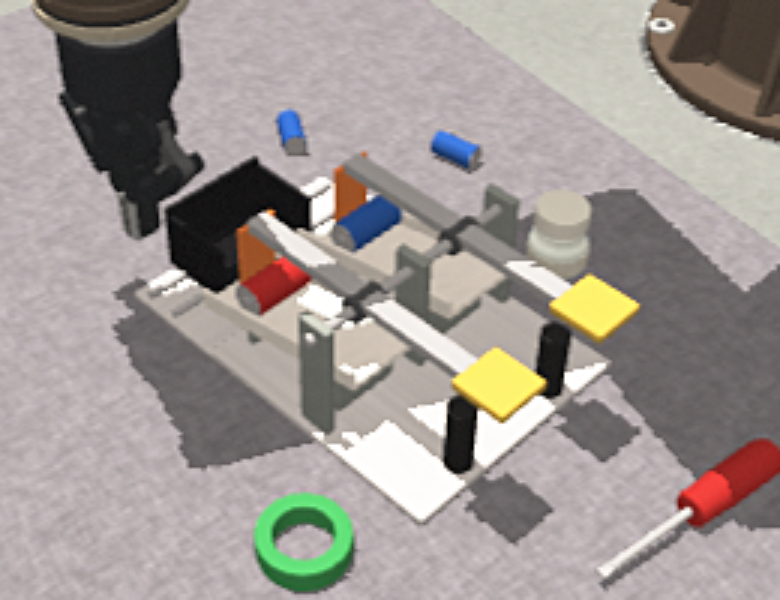

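The shut fingertips stand just outside the tray's far wall (crop 140,230), clear of everything. The gripper's knuckle (190,160) reaches towards the far gate (255,245), so I'll shift about 10 mm further to -y and a little up before pushing.

Request:
carry_out --increments "0 0 0 0 0.2 -0.1 1;0 0 0 -0.4 0.2 -0.1 1;0 0 0 -0.7 0.2 -0.1 1;0 0 0 -0.9 0.2 -0.1 1;0 0 0 -1.1 0.2 -0.1 1;0 0 0 -1.3 0.2 -0.1 1;0 0 0 -1.5 0.2 -0.1 1;0 0 0 -1.7 0.2 -0.1 1;0 0 0 -1.8 0.2 -0.1 1;0 0 0 -1.9 0.2 -0.1 1;0 0 0 -2.0 0.2 -0.1 1;0 0 0 -2.0 0.2 -0.1 1"

```text
time: 3.65
position: [0.5585, -0.0745, 0.0397]
ee_rot: [-0.0, 0.997, 0.078, -0.0]
force: [-0.7, 0.7, -0.2]
width: -0.0001
grasp_force: 0.0
```

```bash
python3 -c "
from h import *
s=manip.state();print(s['time'],s['position'],s['force'])
inc([.01,-.173,.039])
cv2.imwrite('pics/t2.png',cv2.resize(manip.capture('top')[130:280,180:420,::-1],None,fx=10/3,fy=10/3,interpolation=cv2.INTER_CUBIC))"
```

```text
3.65 [ 0.55845417 -0.07448617  0.03967311] [-0.69756754  0.69597096 -0.19383567]
[0.01, -0.173, 0.039] w [ 0.5541 -0.0757  0.039 ] rot [-0.0001  0.0003 -0.0003] shift [-0.113  0.014  0.017]
```

View pics/t2.png

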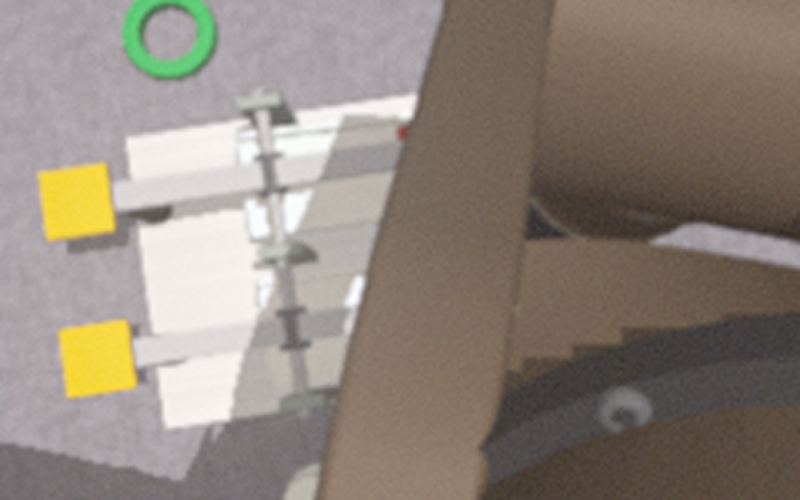

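The arm hides the tray in this view. I'll go on in 2 mm steps until the force rises at the stop.

Request:
carry_out --increments "0 0 0 -0.05 0 0 1;0 0 0 -0.1 0 0 1;0 0 0 -0.15 0 0 1;0 0 0 -0.15 0 0 1"

```text
time: 4.1
position: [0.5526, -0.0754, 0.0397]
ee_rot: [-0.0, 0.997, 0.078, -0.0]
force: [0.7, 0.1, -0.1]
width: -0.0002
grasp_force: 0.0
```

Request:
carry_out --increments "0 0 0 -0.05 0 0 1;0 0 0 -0.1 0 0 1;0 0 0 -0.1 0 0 1"

```text
time: 4.4
position: [0.5487, -0.076, 0.0397]
ee_rot: [-0.0, 0.997, 0.078, -0.0]
force: [-0.4, 0.5, -0.2]
width: -0.0
grasp_force: 0.0
```

```bash
python3 -c "
from h import *
inc([.01,-.173,.039])
f=np.load('f.npy')
for x in(-.045,-.035): print(proj('scene',f2w(f,[[x+.044,-.128,.055],[x+.044,-.189,.06],[x-.044,-.189,.06],[x-.044,-.128,.055]])).round(1).tolist())
cv2.imwrite('pics/s2.png',cv2.resize(manip.capture('scene')[140:260,250:410,::-1],None,fx=5,fy=5,interpolation=cv2.INTER_CUBIC))"
```

```text
[0.01, -0.173, 0.039] w [ 0.5541 -0.0757  0.039 ] rot [-0.0001  0.0003 -0.0003] shift [0.134 0.014 0.017]
[[313.9, 201.1], [295.2, 186.5], [324.0, 169.7], [342.7, 183.1]]
[[310.5, 203.2], [291.8, 188.5], [320.9, 171.5], [339.6, 185.1]]
```

View pics/s2.png

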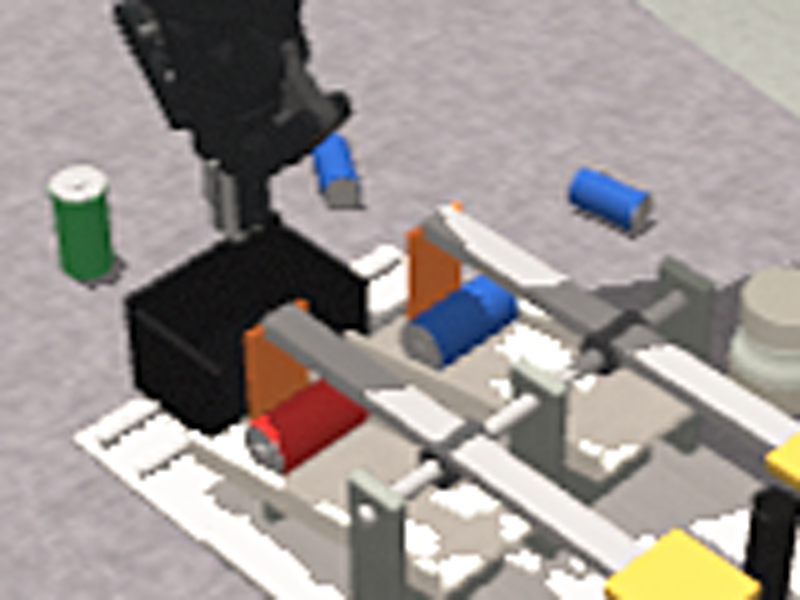

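The tray hasn't moved: its corners are where they were, at (276,200) and (304,185). The fingertips at (297,188) look to be behind its tall wall. I'll compare that with the projected TCP.

```bash
python3 -c "
from h import *
f=np.load('f.npy');s=manip.state();p=s['position'];print(p,s['width'])
print('tcp',proj('scene',[p,p+[0,0,.02]]))
c,q=np.cos(f[2]),np.sin(f[2]);print('feeder',np.array([[c,q],[-q,c]])@(p[:2]-f[:2]))
print('tcp s1',proj('scene',[[.6363,-.0553,.0362]]))
x=.011
print(proj('scene',f2w(f,[[x+.044,-.128,.055],[x+.044,-.189,.06],[x-.044,-.189,.06],[x-.044,-.128,.055]])).round(1).tolist())
print(proj('top',f2w(f,[[x+.044,-.128,.055],[x+.044,-.189,.06]])))
"
```

```text
[ 0.54885844 -0.07601826  0.0397096 ] -0.00036482917544209564
tcp [[298.64151029 198.14034583]
 [298.18116701 191.21254026]]
feeder [ 0.00481898 -0.17246092]
tcp s1 [[268.94113657 220.20351181]]
[[294.2, 213.4], [275.6, 198.1], [306.0, 180.2], [324.7, 194.4]]
[[325.73154441 170.21517774]
 [355.53583469 165.45487801]]
```

```bash
python3 -c "
from h import *
f=np.load('f.npy');s=manip.state();p=s['position'];q=s['ee_rot'];M=R.from_quat([q[1],q[2],q[3],q[0]])
m=manip.camera_model('wrist');print({k:np.round(v,4) for k,v in m.items()})
K=np.array([[m['fx'],0,m['cx']],[0,m['fy'],m['cy']],[0,0,1]]);A=np.linalg.inv(np.array(m['mount']))
im=manip.capture('wrist')[:,:,::-1].copy()
def pw(P):
    t=M.inv().apply(np.array(P)-p);c=t@A[:3,:3].T+A[:3,3]
    return cv2.projectPoints(c.reshape(-1,1,3),np.zeros(3),np.zeros(3),K,np.array(m['dist']))[0][:,0],c[:,2]
x=.011
P=f2w(f,[[x+.044,-.128,.055],[x+.044,-.189,.06],[x-.044,-.189,.06],[x-.044,-.128,.055],[.045,-.103,.094],[-.045,-.103,.094]])
print(pw(P),pw([p]))
cv2.imwrite('pics/w1.png',im)"
```

```text
{'fx': np.float64(310.1753), 'fy': np.float64(310.1753), 'cx': np.float64(319.2218), 'cy': np.float64(198.4521), 'dist': array([-0.0625,  0.    ,  0.    ,  0.    ,  0.    ]), 'mount': array([[-5.000e-04, -9.468e-01, -3.217e-01,  8.240e-02],
       [ 1.000e+00, -2.000e-04, -1.200e-03,  1.600e-03],
       [ 1.100e-03, -3.217e-01,  9.468e-01, -1.802e-01],
       [ 0.000e+00,  0.000e+00,  0.000e+00,  1.000e+00]])}
(array([[234.23161186, 156.699395  ],
       [348.11776755, 158.30097924],
       [343.79568028, 299.48672752],
       [246.96813962, 294.25481891],
       [156.5662014 , 197.26023962],
       [187.35543352, 356.04879926]]), array([0.16654093, 0.16172449, 0.19004792, 0.19486437, 0.13286861,
       0.16183576])) (array([[317.04664468, 229.93443482]]), array([0.19710868]))
```

View pics/w1.png

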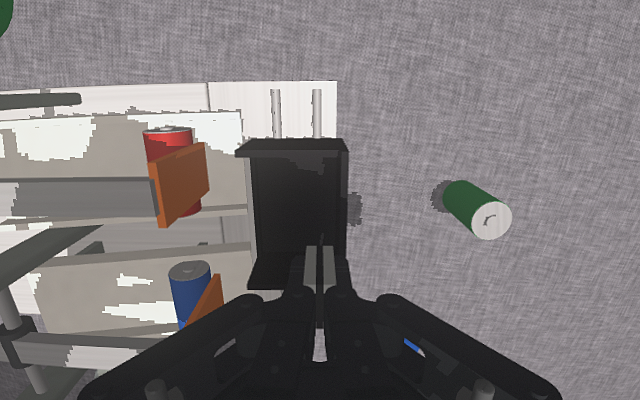

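The camera height agrees with the tray's size in the wrist view, but in both scene views the fingertips end about 10–12 px above the projected TCP, roughly 30 mm higher. The real tips therefore passed over the 55 mm wall. I'll back out, go down to TCP z = 0.012 (safe either way) and push again.

Request:
carry_out --increments "0 0 0 0 0 -0.5 1;0 0 0 1 0 -0.5 1;0 0 0 2 0 -0.5 1;0 0 0 2.3 0 -0.5 1;0 0 0 2.3 0 -0.5 1;0 0 0 2.3 0 0 1;0 0 0 2.3 0 0.5 1;0 0 0 2.3 0 0.7 1;0 0 0 2.3 0 0.7 1"

```text
time: 5.4
position: [0.638, -0.0617, 0.0106]
ee_rot: [-0.0, 0.997, 0.078, -0.001]
force: [0.2, -0.7, 0.6]
width: 0.0002
grasp_force: 0.0
```

Request:
carry_out --increments "0 0 0 -0.4 0 0 1;0 0 0 -0.7 0 0 1;0 0 0 -0.8 0 0 1;0 0 0 -0.9 0 0 1;0 0 0 -1.0 0 0 1;0 0 0 -1.0 0 0 1"

```text
time: 6.0
position: [0.6002, -0.068, 0.0119]
ee_rot: [0.0, 0.997, 0.078, 0.0]
force: [0.1, 0.6, -0.5]
width: 0.0001
grasp_force: 0.0
```

```bash
python3 -c "
from h import *
s=manip.state();p=s['position'];print(p,s['force'],proj('scene',[p,p+[0,0,.03]]))
inc([.01,-.173,.012])
cv2.imwrite('pics/s3.png',cv2.resize(manip.capture('scene')[140:260,250:410,::-1],None,fx=5,fy=5,interpolation=cv2.INTER_CUBIC))"
```

```text
[ 0.60023036 -0.06795434  0.01193379] [ 0.08605873  0.55765794 -0.53912118] [[281.45940218 218.48783837]
 [280.42358664 208.33226956]]
[0.01, -0.173, 0.012] w [ 0.5541 -0.0757  0.012 ] rot [ 0.0001 -0.0001 -0.0003] shift [-1.17   0.012 -0.002]
```

View pics/s3.png

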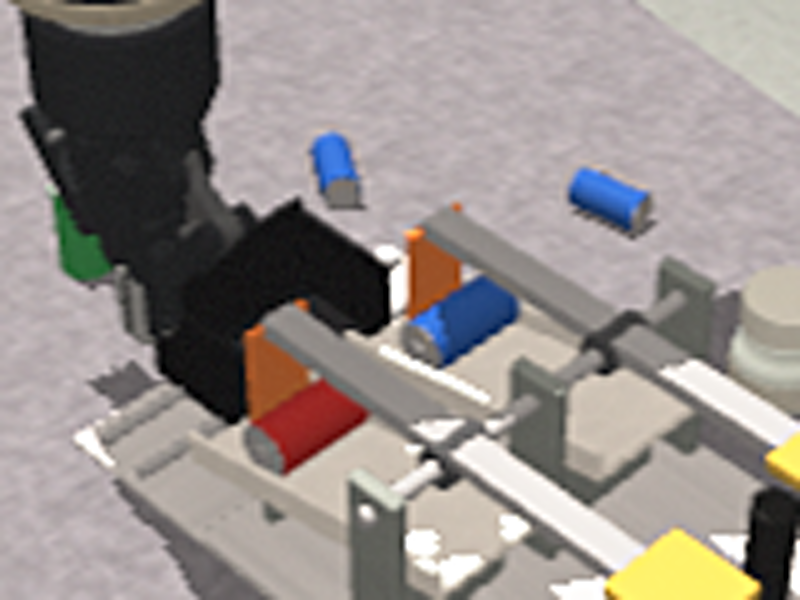

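The tray is now being pushed: its near corner moved from (304,185) to (309,180). The tips at (278,208) sit about 30 mm above the nominal TCP, as estimated. I'll carry on to the stop.

Request:
carry_out --increments "0 0 0 -0.15 0 0 1;0 0 0 -0.3 0 0 1;0 0 0 -0.45 0 0 1;0 0 0 -0.6 0 0 1;0 0 0 -0.75 0 0 1;0 0 0 -0.9 0 0 1;0 0 0 -1.0 0 0 1;0 0 0 -1.0 0 0 1"

```text
time: 6.85
position: [0.56, -0.0741, 0.0116]
ee_rot: [-0.0, 0.997, 0.078, -0.0]
force: [-0.6, 0.9, 0.1]
width: 0.0
grasp_force: 0.0
```

Request:
carry_out --increments "0 0 0 -0.05 0 0 1;0 0 0 -0.1 0 0 1;0 0 0 -0.15 0 0 1;0 0 0 -0.15 0 0 1"

```text
time: 7.25
position: [0.5549, -0.0751, 0.0117]
ee_rot: [0.0, 0.997, 0.078, 0.0]
force: [1.5, 0.0, -0.5]
width: 0.0
grasp_force: 0.7
```

Request:
carry_out --increments "0 0 0 -0.05 0 0 1;0 0 0 -0.1 0 0 1;0 0 0 -0.1 0 0 1"

```text
time: 7.55
position: [0.5547, -0.0755, 0.0122]
ee_rot: [0.0, 0.997, 0.078, 0.003]
force: [17.7, 9.9, -10.0]
width: 0.0001
grasp_force: 9.4
```

The force jumped to 18 N at feeder x = 0.0105, exactly where the stop should be. Now I'll back off, rise and go above the near pad.

Request:
carry_out --increments "0 0 0 0.5 0 0 1;0 0 0 0.6 0 0 1;0 0 0 0.6 0 -1 1;0 0 0 0.6 0 -2 1;0 0 0 0.6 0 -3 1;0 0 0 0.6 0 -4 1;0 0 0 0.6 0 -4.5 1;0 0 0 0 -2 -4.5 1;0 0 0 -0.5 -3 -4.5 1;0 0 0 -1.0 -4 -4.5 1;0 0 0 -1.3 -5 -4.5 1;0 0 0 -1.3 -6 -4.5 1"

```text
time: 8.75
position: [0.46, 0.1503, 0.1915]
ee_rot: [0.0, 0.997, 0.078, -0.001]
force: [1.4, 0.1, 0.4]
width: -0.0002
grasp_force: 0.0
```

```bash
python3 -c "
from h import *
s=manip.state();print(s['time'],s['position'],s['force'])
inc([-.045,.11,.19]);inc([-.045,.11,.11])"
```

```text
8.75 [0.45999029 0.15026138 0.19151326] [1.36097982 0.09364847 0.40120481]
[-0.045, 0.11, 0.19] w [0.4555 0.1952 0.19  ] rot [ 0.0003  0.0018 -0.001 ] shift [ 0.063 -1.127  0.037]
[-0.045, 0.11, 0.11] w [0.4555 0.1952 0.11  ] rot [ 0.0003  0.0018 -0.001 ] shift [ 0.066 -1.127  2.037]
```

Request:
carry_out --increments "0 0 0 0.06 -1.12 0 1;0 0 0 0.06 -1.12 0 1;0 0 0 0.06 -1.12 1 1;0 0 0 0.06 -1.12 2 1;0 0 0 0.06 -1.12 2 1"

```text
time: 9.25
position: [0.4548, 0.1928, 0.108]
ee_rot: [0.001, 0.997, 0.078, -0.004]
force: [-0.3, 0.1, 1.0]
width: -0.0001
grasp_force: 0.0
```

```bash
python3 -c "
from h import *
s=manip.state();print(s['time'],s['position'],s['force'])
inc([-.045,.11,.11])
a=cv2.resize(manip.capture('scene')[140:300,270:470,::-1],None,fx=4,fy=4,interpolation=cv2.INTER_CUBIC)
cv2.imwrite('pics/s4.png',a[:600])
p=s['position'];print((proj('scene',[p,p+[0,0,.03]])-[270,140])*4)
"
```

```text
9.25 [0.45475621 0.19275211 0.1079907 ] [-0.33295421  0.14818291  1.04103266]
[-0.045, 0.11, 0.11] w [0.4555 0.1952 0.11  ] rot [ 0.0016  0.0078 -0.0001] shift [ 0.027 -0.057 -0.051]
[[590.67336825 351.7169922 ]
 [598.44072598 303.87516011]]
```

View pics/s4.png

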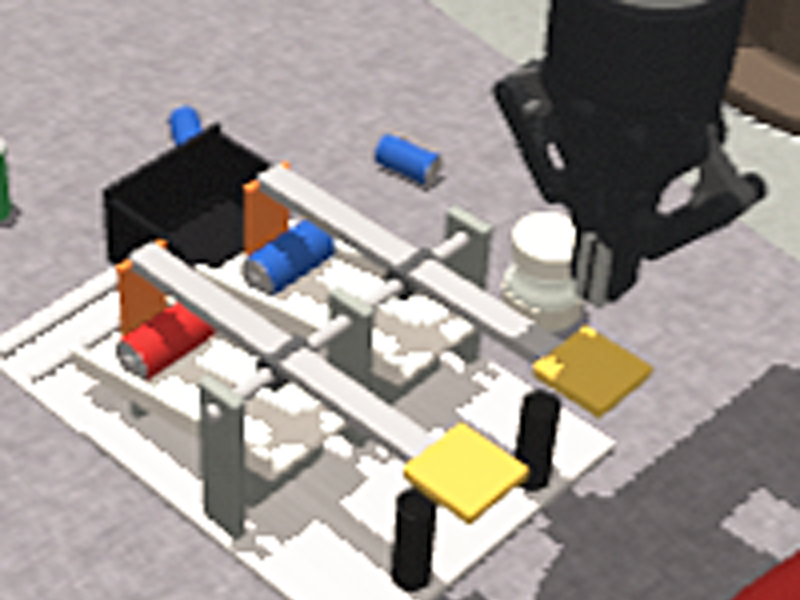

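The tray stands in front of the near lane, and the shut fingertips (600,303) hang about 30 mm above the near pad (595,370). Pressing now.

Request:
carry_out --increments "0 0 0 0 -0.05 0.4 1;0 0 0 0 -0.05 0.6 1;0 0 0 0 -0.05 0.8 1;0 0 0 0 -0.05 1.0 1;0 0 0 0 -0.05 1.1 1;0 0 0 0 -0.05 1.1 1"

```text
time: 9.9
position: [0.4579, 0.1962, 0.0674]
ee_rot: [0.0, 0.997, 0.078, -0.0]
force: [0.5, -0.4, 0.2]
width: -0.0
grasp_force: 0.0
```

Request:
carry_out --increments "0 0 0 0 0 0.1 1;0 0 0 0 0 0.2 1;0 0 0 0 0 0.2 1"

```text
time: 10.2
position: [0.4583, 0.1964, 0.0595]
ee_rot: [-0.0, 0.997, 0.078, 0.0]
force: [-0.2, 0.8, 1.2]
width: -0.0002
grasp_force: 0.9
```

Request:
carry_out --increments "0 0 0 0 0 0.1 1;0 0 0 0 0 0.2 1;0 0 0 0 0 0.2 1"

```text
time: 10.5
position: [0.4581, 0.1963, 0.0513]
ee_rot: [0.0, 0.997, 0.078, -0.0]
force: [-0.4, 1.7, 1.0]
width: -0.0002
grasp_force: 0.7
```

Request:
carry_out --increments "0 0 0 0 0 0.1 1;0 0 0 0 0 0.2 1;0 0 0 0 0 0.2 1"

```text
time: 10.8
position: [0.458, 0.1961, 0.0432]
ee_rot: [0.0, 0.997, 0.078, -0.0]
force: [0.5, -1.0, 3.3]
width: -0.0004
grasp_force: 1.8
```

```bash
python3 -c "
from h import *
a=manip.state()['force'];
im=manip.capture('scene');np.save('s5.npy',im);print(a,manip.state()['force'])
f=np.load('f.npy')
o=cv2.imread('pics/scene0.png')[:,:,::-1]
for n,i in(('before',o),('now',im)):
  h=cv2.cvtColor(np.ascontiguousarray(i),cv2.COLOR_RGB2HSV);r=lambda a,b:cv2.inRange(h,a,b)
  for k,m in(('orange',r((5,180,90),(15,255,255))),('blue',r((100,150,60),(125,255,255))),('yellow',r((22,150,60),(30,255,255)))):
    _,_,st,c=cv2.connectedComponentsWithStats(m); print(n,k,[(c[j].round(1).tolist(),st[j].tolist()) for j in range(1,len(st)) if st[j,4]>25])
"
```

```text
[ 0.46057694 -1.015346    3.29443945] [0.54818151 0.27580545 4.21158625]
before orange [([335.5, 194.3], [332, 186, 10, 17, 109]), ([303.5, 214.5], [299, 205, 12, 19, 132])]
before blue [([316.0, 171.6], [313, 167, 8, 11, 59]), ([370.5, 179.0], [364, 174, 15, 12, 97]), ([343.3, 203.0], [333, 195, 20, 18, 181])]
before yellow [([417.8, 231.5], [404, 222, 28, 21, 292]), ([385.7, 256.7], [371, 246, 30, 23, 339])]
now orange [([334.1, 187.2], [329, 179, 12, 18, 128]), ([304.0, 214.5], [299, 205, 12, 19, 120])]
now blue [([315.8, 170.9], [313, 167, 7, 9, 50]), ([370.5, 179.0], [364, 174, 15, 12, 97]), ([325.7, 198.0], [316, 190, 21, 16, 148])]
now yellow []
```

The near gate has risen by 7 px (about 20 mm) and the blue cell is rolling (343→326), while the far gate hasn't moved. I'll press a little more and hold.

Request:
carry_out --increments "0 0 0 0 0 0.1 1;0 0 0 0 0 0.15 1;0 0 0 0 0 0.15 1;0 0 0 0 0 0.15 1;0 0 0 0 0 0.15 1;0 0 0 0 0 0.15 1;0 0 0 0 0 0.15 1;0 0 0 0 0 0.15 1;0 0 0 0 0 0.15 1;0 0 0 0 0 0.15 1;0 0 0 0 0 0.15 1;0 0 0 0 0 0.15 1"

```text
time: 12.05
position: [0.4581, 0.1963, 0.0377]
ee_rot: [-0.0, 0.997, 0.078, 0.0]
force: [0.5, -1.0, 5.4]
width: 0.0001
grasp_force: 2.0
```

Request:
carry_out --increments "0 0 0 0 0 -0.3 1;0 0 0 0 0 -0.6 1;0 0 0 0 0 -0.9 1;0 0 0 0 0 -1.2 1;0 0 0 0 0 -1.6 1;0 0 0 0 0 -2.2 1;0 0 0 0 0 -3 1;0 0 0 0 0 -3 1;0 0 0 0 0 -3 1"

```text
time: 12.95
position: [0.4585, 0.1965, 0.1589]
ee_rot: [-0.0, 0.997, 0.078, 0.001]
force: [0.0, -0.3, -1.0]
width: -0.0001
grasp_force: 0.0
```

```bash
python3 -c "
from h import *
s=manip.state();print(s['time'],s['position'],s['force'])
a=cv2.resize(manip.capture('scene')[140:290,250:450,::-1],None,fx=4,fy=4,interpolation=cv2.INTER_CUBIC)
cv2.imwrite('pics/s6.png',a)"
```

```text
12.95 [0.45854853 0.19646158 0.15887727] [ 9.26545929e-04 -2.85780584e-01 -9.61659258e-01]
```

View pics/s6.png

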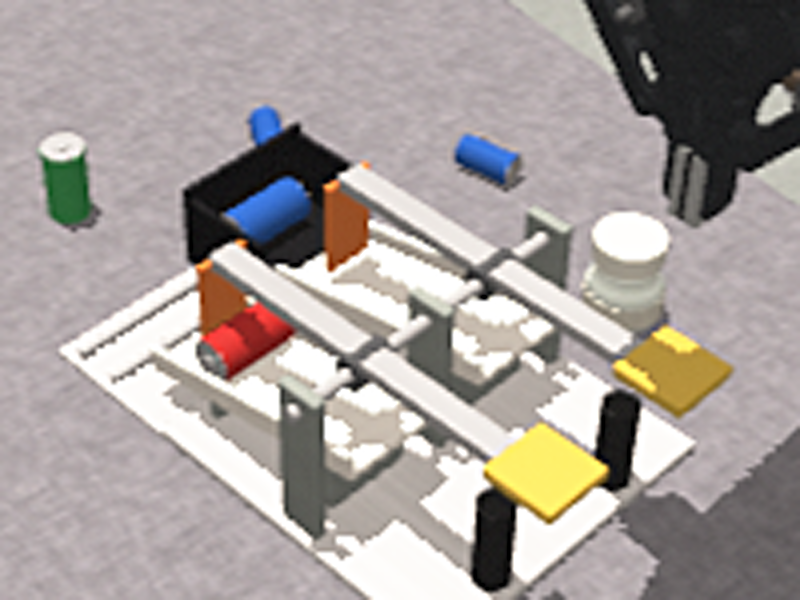

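The blue cell lies in the tray (268,210), both gates are shut, and red waits at (245,340). The levers are up and the bystanders are where they were. Handing in.

```bash
python3 -c "
from workcell import manip
print(manip.finish_job())"
```

```text
the job is handed in; nothing more can be done
None
```

The job is handed in: the tray is at its near-lane stop with the blue cell in it, the lever is back up, the red cell is still behind its gate and the bystanders look unmoved; a first push passed over the tray because the fingertips sat about 30 mm above the reported TCP.

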